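# Stir the tumbling beads

## Task

Take the stirring rod out of its wooden block by the handle and lower it upright into the round grey bowl with the white beads, its foot close to the bowl's floor. Stir round through the ring of beads, with the rod and not with the gripper, until every one of the four beads has been pushed at least half its width away from where it lay. Then let go, leaving the rod in the bowl and all the beads inside.

Things in the scene. Friction and masses are not known exactly. Their poses are not given: they have to be found in the camera images.
- rod: stirring rod upright in a fixed wooden block (75x75x45 mm): square wooden handle 22x22 mm, 80 mm long, above a round steel shaft 12 mm thick. Length 190 mm, 0.13 kg. Origin: handle centre (40 mm below the top, 150 mm above the foot, 160 mm above the bench at the start); z up along the rod, x and y square to the handle's flats. Its foot stands 35 mm deep in a 14 mm hole: lift straight up.
- rod_foot (a point): centre of the flat lower end of the rod's steel shaft
- bowl: round grey open bowl, its flange (184 mm across) screwed to the bench, so it is fixed. 156 mm across the rim, rim 88 mm above the bench, wall 4 mm thick; flat floor, 8 mm above the bench and 144 mm across. Origin: on the bowl's axis at bench level, z up; its yaw means nothing.
- bead_1: one of the four loose white ceramic tumbling beads standing on the bowl's floor, a short cylinder 28 mm in diameter and 24 mm high, about 30 g. Origin: its centre. The four stand in a loose ring about 36 mm from the bowl's axis, with gaps of about 20 mm; the middle of the floor is free, so the rod can go down there
- bead_2: one of the four loose white ceramic tumbling beads standing on the bowl's floor, a short cylinder 28 mm in diameter and 24 mm high, about 30 g. Origin: its centre. The four stand in a loose ring about 36 mm from the bowl's axis, with gaps of about 20 mm; the middle of the floor is free, so the rod can go down there
- bead_3: one of the four loose white ceramic tumbling beads standing on the bowl's floor, a short cylinder 28 mm in diameter and 24 mm high, about 30 g. Origin: its centre. The four stand in a loose ring about 36 mm from the bowl's axis, with gaps of about 20 mm; the middle of the floor is free, so the rod can go down there
- bead_4: one of the four loose white ceramic tumbling beads standing on the bowl's floor, a short cylinder 28 mm in diameter and 24 mm high, about 30 g. Origin: its centre. The four stand in a loose ring about 36 mm from the bowl's axis, with gaps of about 20 mm; the middle of the floor is free, so the rod can go down there
Things that resemble listed ones, but are neither listed nor needed, are in the scene too. Leave any blue look-alike of the rod alone. Leave any green look-alike of the bead_4 alone.

How it is judged (in metres and radians):
On the way, in this order (a step that is already met when the one before it is completed fails the run):
1. the held rod's foot is in the bowl, less than 20 mm above its floor (horizontal distance between rod_foot and bowl below 0.075 m and z of rod_foot in the frame of bowl below 0.028 m and contact force between the fingers and rod above 0.5 N), for 0.1 s.
2. with the held rod still low in the bowl (foot less than 25 mm above the floor), all four beads are at the same time at least 12 mm from where they lay at the start and inside the bowl (horizontal distance between each of rod_foot, bead_1, bead_2, bead_3, bead_4 and bowl below 0.075 m and z of rod_foot in the frame of bowl below 0.033 m and contact force between the fingers and rod above 0.5 N and distance of each of bead_1, bead_2, bead_3, bead_4 from where it was at the start of the episode above 0.012 m and z of each of bead_1, bead_2, bead_3, bead_4 in the frame of bowl below 0.08 m), for 0.1 s.
At the end, for the whole second after the job is handed in: the rod is let go and rests with its foot inside the bowl, less than 57 mm above the floor (it may lean on the rim or stand on a bead); all four beads are inside the bowl, below its rim; rod and beads are at rest (slower than 30 mm/s) (horizontal distance between each of rod_foot, bead_1, bead_2, bead_3, bead_4 and bowl below 0.075 m and z of rod_foot in the frame of bowl below 0.065 m and z of each of bead_1, bead_2, bead_3, bead_4 in the frame of bowl below 0.08 m and linear speed of each of bead_1, bead_2, bead_3, bead_4, rod below 0.03 m/s); the robot touches nothing.
It fails at once if the gripper's fingers push a bead (over 1 N) (contact force between the fingers and bead_1 above 1 N or contact force between the fingers and bead_2 above 1 N or contact force between the fingers and bead_3 above 1 N or contact force between the fingers and bead_4 above 1 N).
It also fails if it takes over 59 s, if anything falls off the work surface, if the arm or the gripper's body presses on something with over 40 N, if the wrist force passes 120 N, or if a joint passes its speed limit or range.

## Robot

A 6-joint arm with a two-finger parallel gripper is mounted at the origin on a cart in front of the work surface, level with it; the furniture and walls round the work are solid. World frame = base frame: x ahead of the robot, y to its left, z up, the work surface at z = 0. Lengths are in mm, angles in rad, forces in N, time in s.
With the tool pointing down it reaches from about 350 to 975 mm from the base axis. Payload 7.1 kg.
Tool frame: the origin (TCP) lies midway between the tips of the shut fingers; the grasp point (between the pads) lies ctrl.tcp_to_grasp behind it (ctrl.tcp_to_grasp is the distance from the TCP to the grasp point, in mm); z points along the fingers, y is the direction in which the jaws open and shut (so a half turn about z gives the same grasp; the last joint's range is limited). The gripper opens to 88 mm and grips with 3 to 60 N. Pads are 20 mm wide; open, the fingers measure 115 mm over their backs; the gripper's body (75 mm by 178 mm) begins 61 mm behind the grasp point.
Start: joints at [-1.137, 0.423, 1.63, -0, 1.089, -0.019], TCP at [273.442, -561.991, 222.675] pointing down, gripper open.
Joint ranges: [-3, 3], [-0.9, 2.11], [0.09, 2.58], [-1.31, 4.45], [0.11, 2.69], [-2.54, 2.54]. Speed limits (rad/s): [2.39, 2.39, 3.01, 3.14, 3.14, 3.14].

## Interface

Orientations are given as a rotation vector (axis times angle).
In Python, from workcell import ctrl gives the robot as it stands.
- The arm moves only by the tool play_rows, never from a script. Its argument "increments" is text: rows parted by semicolons, each of 5 numbers parted by spaces: the opening, from 0 (shut) to 1 (fully open), then the shift along the world's x, y, z in m, then the turn about the world's z in degrees. A call has 1 to 20 rows; each row shifts and turns the commanded pose from where the row before left it; what a row does not reach is not made up. A row lasts 1/10 s, in which the tool goes at most 50 mm and 8.59 degrees, less where a joint would pass 70% of its speed; a pose out of reach is approached as far as the arm can. A call is refused whole if a number of a shift passes 0.05 or a number of a turn 8.59, either way. A call with a gripper value outside its range is refused whole. The fingers move at their own pace and stop on an object; the grip force is fixed at half the most. Time passes only in rows, so rows that do not move let the fingers close. It gives the time, the measured TCP pose, the force and the opening at its end, in the units of the state.
- ctrl.get_obs(): the state, without advancing time (a new reading comes with each control period).
- ctrl.get_image(name): name is "side" or "top" or "wrist"; returns a dict with "img" (420x560x3 uint8, red, green, blue), "range_z" (420x560 float32, mm along the optical axis (not along the pixel's ray), 0 where there is no reading), "vertical_fov" (degrees; the focal length in pixels is half the picture's height over the tangent of half this angle, whatever the lens; pixels are square), "cx", "cy" (the principal point, pixels), "origin" and "attitude" of the camera in the world. Camera axes: x right, y down, z forward; pixel columns grow to the right and rows downward; lengths in mm; the calibration is good to about 2 mm. A picture is of the moment at which its call begins.
- ctrl.close_job(): hands the job in, once; it reports no verdict.
The state is a dict: "t": time; "qpos": joint angles; "qvel": joint speeds; "joint_torque": joint torques, N m; "ee_pos": TCP position; "orientation": TCP orientation; "ft_force": force on the tool from outside, world axes, zero at the start; "moment": the same for the moment, N m; "width": finger opening in mm.
Only numpy, scipy, OpenCV 4.12 (cv2) and the standard library are available. Lean on these libraries where they do the work, as an engineer would, in place of code of your own. Each camera call takes 0.05 s, during which the arm holds its last target. There are 200 camera calls.

## Working session

There is one attempt and no reset: what is moved stays moved. The work goes in short steps, Python scripts to look and compute and a tool call to move; the robot and the scene stay as the last step left them, time stands still between calls to the robot, and variables do not carry over. Pictures are saved under pics/ and viewed, on a budget of 10 in all, crops included, one or two more only if the job needs it, and the job is handed in when it is done.

Besides the shell and the picture viewer there is one more tool, called after "Call:" by a JSON object that holds its "fn" and its "kwargs". play_rows: Moves the arm, as the interface text tells. Its arguments: {"type":"object","properties":{"increments":{"type":"string"}},"required":["increments"]}

```bash
mkdir -p pics; ls
cat > h.py <<'E'
import numpy as np,cv2
from scipy.spatial.transform import Rotation as R
from workcell import ctrl
def grab(n,save=None):
    d=ctrl.get_image(n)
    if save: cv2.imwrite('pics/'+save,d['img'][...,::-1])
    return d
def cloud(d):
    h,w=d['range_z'].shape; f=h/2/np.tan(np.radians(d['vertical_fov'])/2)
    v,u=np.mgrid[:h,:w]; z=d['range_z']
    p=np.stack([(u-d['cx'])/f*z,(v-d['cy'])/f*z,z],-1)
    a=np.array(d['attitude'],float)
    M=R.from_rotvec(a).as_matrix() if a.size==3 else a
    return p@M.T+np.array(d['origin'])
E
python3 - <<'E'
from h import *
import pickle
o=ctrl.get_obs();print(o,ctrl.tcp_to_grasp)
ims=[]
for n in('top','side'):
    d=grab(n);print(n,{k:v for k,v in d.items() if k not in('img','range_z')});ims.append(d['img']);pickle.dump(d,open(n+'.pkl','wb'))
    cv2.imwrite(f'pics/{n}0.png',d['img'][...,::-1])
E
```

```text
pics
{'t': 0.0, 'qpos': array([-1.13700152e+00,  4.23817928e-01,  1.63069897e+00, -3.78146113e-05,
        1.08860726e+00, -1.90087969e-02]), 'qvel': array([ 0.0019971 ,  0.00211094, -0.00125205,  0.00058833, -0.00128686,
        0.00012142]), 'joint_torque': array([ 1.28262636e-05, -5.44631732e+01, -2.73664856e+01,  6.43030135e-02,
        2.25366186e-02, -1.04359674e-04]), 'ee_pos': array([ 273.20136673, -561.49763205,  221.91248434]), 'orientation': array([-3.05996050e+00, -7.04893501e-01,  5.46573611e-04]), 'ft_force': array([ 0.38271778, -0.36469081,  0.58778581]), 'moment': array([-0.02510797, -0.0105683 ,  0.02099129]), 'width': 88.10712770558361} 18.700000000000003
top {'vertical_fov': 56.545368693066266, 'cx': 276.5795099097425, 'cy': 211.2227210335019, 'origin': array([ 266.21892477,  -32.94735155, 1007.54101979]), 'attitude': array([-2.21968501,  1.9781406 , -0.21030659])}
side {'vertical_fov': 56.70195434609382, 'cx': 287.0227037479924, 'cy': 206.0950551714537, 'origin': array([407.80123338, 695.45744091, 571.67278595]), 'attitude': array([-0.05734073,  2.7292421 , -1.5260123 ])}
```

View pics/top0.png

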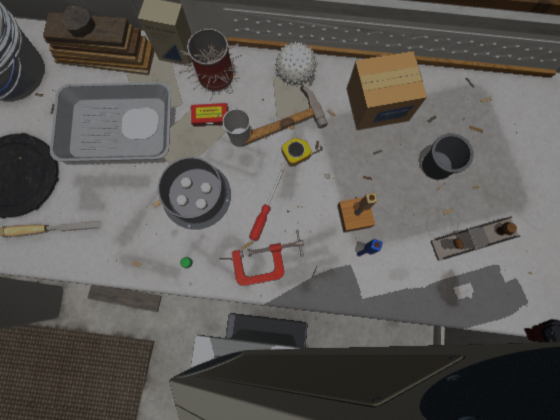

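View pics/side0.png

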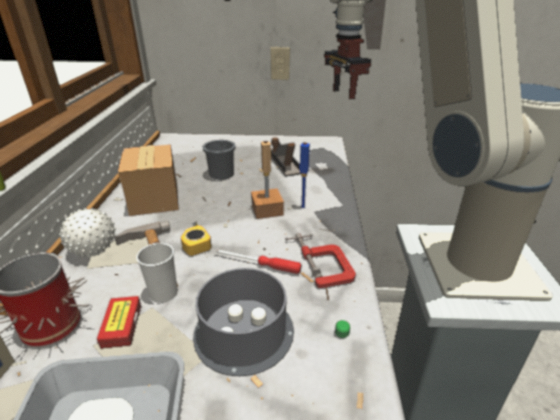

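The top picture shows the wooden-handled rod at about (368,200) in the orange block at (356,215). Its blue look-alike stands loose at (373,246). The bowl is at (193,190) with white beads at (186,182), (206,187), (201,203) and (182,200); the green look-alike at (187,262) lies outside it. The wooden rod in the block and the white beads in the bowl fit the description, so I'll measure those and confirm with one crop.

Run:
```python
from h import *
import pickle
from scipy import ndimage as N
for n in('top','side'):
    d=pickle.load(open(n+'.pkl','rb'));P=cloud(d);I=d['img'].astype(int);Z=P[...,2]
    ok=d['range_z']>0
    hsv=cv2.cvtColor(d['img'],cv2.COLOR_RGB2HSV)
    print(n)
    if n=='top':
        roi=np.zeros_like(ok);roi[185:240,330:385]=1;rb=np.zeros_like(ok);rb[145:240,145:240]=1
    else:
        roi=np.zeros_like(ok);roi[135:220,245:288]=1;rb=np.zeros_like(ok);rb[260:370,185:300]=1
    m=ok&roi&(Z>30)&(Z<60);pts=P[m]
    print('block top',len(pts),np.median(Z[m]),cv2.minAreaRect(pts[np.abs(pts[:,2]-45)<6][:,:2].astype(np.float32)))
    m=ok&roi&(Z>192)&(Z<208);print('handle top',m.sum(),P[m].mean(0) if m.any() else 0, cv2.minAreaRect(P[m][:,:2].astype(np.float32)) if m.sum()>4 else '')
    m=ok&roi&(Z>125)&(Z<190);print('handle sides',m.sum(),P[m].min(0),P[m].max(0))
    m=ok&rb&(Z>83)&(Z<94);q=P[m]
    A=np.c_[q[:,:2],np.ones(len(q))];s=np.linalg.lstsq(A,(q[:,:2]**2).sum(1),rcond=None)[0];c=s[:2]/2
    print('rim',m.sum(),c,np.sqrt(s[2]+c@c),np.median(q[:,2]))
    m=ok&rb&(I.min(2)>150)&(Z>15)&(Z<50)&(np.hypot(P[...,0]-c[0],P[...,1]-c[1])<70)
    l,k=N.label(m)
    for i in range(1,k+1):
        s=l==i
        if s.sum()>8:
            q=P[s];q=q[q[:,2]>27]; print('bead',s.sum(),q.mean(0) if len(q) else P[s].mean(0),(q.mean(0)[:2]-c) if len(q) else '')
a=cv2.imread('pics/top0.png');b=cv2.imread('pics/side0.png')
cv2.imwrite('pics/crop.png',np.hstack([cv2.resize(x,(390,390),interpolation=cv2.INTER_CUBIC) for x in(a[180:260,320:400],b[130:220,235:325])]))
```

```text
top
block top 768 44.20948514753695 ((493.0649719238281, -208.5877227783203), (75.1672134399414, 75.98932647705078), 16.931865692138672)
handle top 108 [ 492.05640589 -207.40794859  199.50101117] ((492.99005126953125, -208.3034210205078), (21.7490234375, 21.885887145996094), 16.0683536529541)
handle sides 116 [ 406.64492711 -224.79908935  125.1360182 ] [ 499.72934781 -195.78849209  189.74649108]
rim 356 [501.12327729 211.39643276] 75.43933527451402 86.88826433859748
side
block top 697 44.41639302902172 ((495.3079833984375, -370.71221923828125), (93.05014038085938, 421.70166015625), 0.5212824940681458)
handle top 59 [ 493.82940808 -202.28448944  197.95459033] ((493.7861328125, -204.74493408203125), (22.500991821289062, 20.722854614257812), 21.669940948486328)
handle sides 226 [ 480.85776118 -214.11927467  125.01918776] [ 506.9823535  -192.47538152  189.96793676]
rim 839 [501.99616075 213.42774771] 75.4920553488854 87.57434740821134
bead 135 [520.14680171 188.90267831  31.55636135] [ 18.15064096 -24.52506941]
bead 137 [476.66398478 194.94515789  31.5159963 ] [-25.33217596 -18.48258982]
bead 40 [526.33695811 233.62008964  32.33332698] [24.34079736 20.19234192]
```

View pics/crop.png

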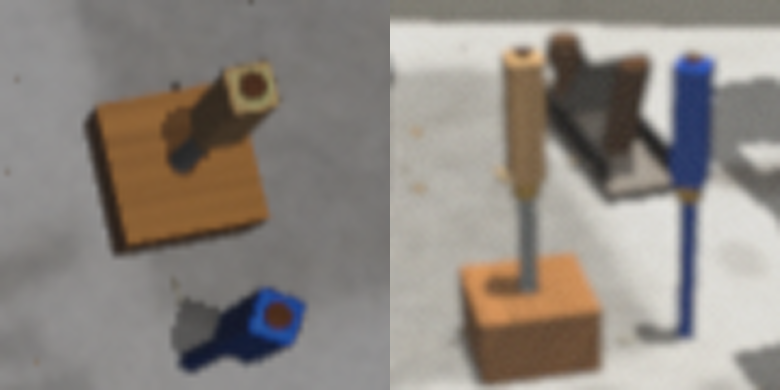

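The crop confirms it: the wooden-handled rod stands in the block, and the blue one stands apart on the bench. The handle's measured top (z 199.5, 22 mm square) and the block (75 mm, z 44) match the sizes given.

Run:
```python
from h import *
import pickle
from scipy import ndimage as N
o=ctrl.get_obs();M=R.from_rotvec(o['orientation']).as_matrix()
print('y axis yaw',np.degrees(np.arctan2(M[1,1],M[0,1])),o['ee_pos'])
d=pickle.load(open('top.pkl','rb'));P=cloud(d);Z=P[...,2]
I=d['img'].astype(int);m=(I[...,2]>I[...,0]+60)&(Z>180);print('blue top',P[m].mean(0))
c=[501.5,212.4]
m=(np.hypot(P[...,0]-c[0],P[...,1]-c[1])<66)&(Z>26)&(Z<40);l,k=N.label(m)
for i in range(1,k+1):
    s=l==i
    if s.sum()>8:
        q=P[s].mean(0)-[*c,0];print(s.sum(),q,np.hypot(*q[:2]),np.degrees(np.arctan2(q[1],q[0])))
m=(np.hypot(P[...,0]-c[0],P[...,1]-c[1])<66)&(Z<14)&(Z>2);print('floor',P[m].mean(0))
# max height along transport corridor
m=(abs(P[...,0]-497)<60)&(P[...,1]>-165)&(P[...,1]<130);print('corridor max z',Z[m].max())
m=(abs(P[...,0]-430)<200)&(P[...,1]>-560)&(P[...,1]<-250)&(Z<400);print('approach max z',Z[m].max())
```

```text
y axis yaw -64.05551399191194 [ 273.24888372 -561.56696423  221.98750007]
blue top [ 394.65221692 -226.67339416  189.34252695]
85 [24.6320055  25.45809534 30.64633088] 35.42386644142382 45.944840800417126
84 [ 17.10116082 -28.06796113  30.7533334 ] 32.867311168281276 -58.64701296439247
87 [-22.36917699  28.96876939  30.6206636 ] 36.600132225932306 127.67469202288582
87 [-26.57275989 -21.66090777  30.77558755] 34.28274337935483 -140.8146433511725
floor [505.44557007 216.4455188    7.55903978]
corridor max z 47.19692321202308
approach max z 347.9745440624582
```

Call:
{"fn": "play_rows", "kwargs": {"increments": "1 0 0 0.02 0;1 0 0 0.02 0;1 0.016 0.026 0 -1;1 0.016 0.026 0 -1;1 0.016 0.026 0 -1;1 0.016 0.026 0 -1;1 0.016 0.026 0 -1;1 0.016 0.026 0 -1;1 0.016 0.026 0 -1;1 0.016 0.026 0 -1;1 0.016 0.026 0 -1;1 0.016 0.026 0 -0.5;1 0.016 0.026 0 0;1 0.016 0.026 0 0;1 0.016 0.026 0 0;1 0.012 0.0155 0 0;1 0 0 0 0;1 0 0 0 0"}}

```text
t: 1.9
ee_pos: [493.2, -208.4, 262.3]
orientation: [-3.109, -0.451, 0.001]
ft_force: [0.3, 0.4, -0.5]
width: 87.8
```

Run:
```python
from h import *
o=ctrl.get_obs();M=R.from_rotvec(o['orientation']).as_matrix()
print('y yaw',np.degrees(np.arctan2(M[1,1],M[0,1])),o['ee_pos'],o['qpos'],M[:,2])
d=grab('wrist','w1.png');P=cloud(d);Z=P[...,2]
m=(Z>190)&(Z<207)&(np.hypot(P[...,0]-493,P[...,1]+208)<30)&(d['range_z']>0)
print(m.sum());
if m.sum()>5: print(P[m].mean(0),cv2.minAreaRect(P[m][:,:2].astype(np.float32)))
```

```text
y yaw -73.49021958971402 [ 493.18937182 -208.35360183  262.34936798] [-4.21755302e-01  2.45373194e-01  1.79024422e+00 -3.70823036e-04
  1.10673644e+00  8.61057001e-01] [-8.30215402e-04  9.04599669e-06 -9.99999655e-01]
1040
[ 496.77431219 -208.46279092  198.78123451] ((495.49249267578125, -208.6170196533203), (21.497207641601562, 21.686731338500977), 16.620519638061523)
```

View pics/w1.png

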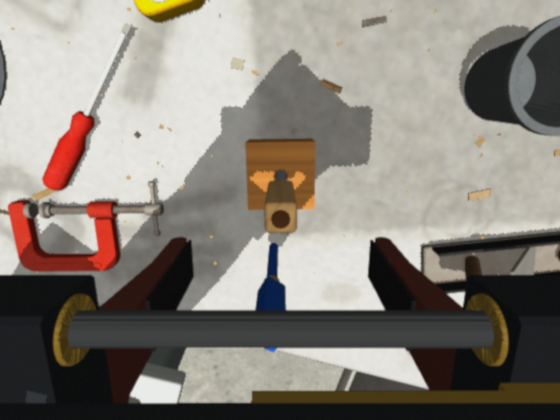

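The wrist view shows the handle's top at (281,217), midway between the fingertips (190 and 370), with yaw 16.6°. I'll descend and grip.

Call:
{"fn": "play_rows", "kwargs": {"increments": "1 0.001 0 -0.02 0;1 0 0 -0.02 0;1 0 0 -0.02 0;1 0 0 -0.02 0;1 0 0 -0.02 0;1 0 0 -0.015 0;1 0 0 -0.006 0;1 0 0 0 0;0 0 0 0 0;0 0 0 0 0;0 0 0 0 0;0 0 0 0 0;0 0 0 0 0;0 0 0 0 0;0 0 0 0 0;0 0 0 0 0"}}

```text
t: 3.55
ee_pos: [494.4, -208.5, 141.7]
orientation: [-3.109, -0.449, 0.0]
ft_force: [-0.9, 0.1, 0.3]
width: 27.5
```

Call:
{"fn": "play_rows", "kwargs": {"increments": "0 0 0 0 0;0 0 0 0 0;0 0 0 0 0;0 0 0 0 0;0 0 0 0 0"}}

```text
t: 4.05
ee_pos: [494.4, -208.5, 141.7]
orientation: [3.109, 0.449, -0.0]
ft_force: [0.3, 0.2, -0.0]
width: 22.0
```

Call:
{"fn": "play_rows", "kwargs": {"increments": "0 0 0 0.004 0;0 0 0 0.008 0;0 0 0 0.01 0;0 0 0 0.012 0;0 0 0 0.02 0;0 0 0 0.02 0;0 0 0 0.02 0;0 0 0 0.02 0;0 0 0 0.016 0;0 0 0 0 0"}}

```text
t: 5.05
ee_pos: [495.8, -209.1, 275.0]
orientation: [3.106, 0.449, 0.008]
ft_force: [0.2, 0.0, -0.8]
width: 21.8
```

Run:
```python
from h import *
print(ctrl.get_obs()['ee_pos'],ctrl.get_obs()['ft_force'],ctrl.get_obs()['width'])
d=grab('side','s2.png');P=cloud(d)
e=ctrl.get_obs()['ee_pos']
for lo,hi in((125,150),(150,175),(175,200),(200,225),(225,245),(245,260)):
    m=(np.hypot(P[...,0]-e[0],P[...,1]-e[1])<25)&(P[...,2]>lo)&(P[...,2]<hi)&(d['range_z']>0)
    print(lo,m.sum(),P[m].mean(0) if m.any() else '',P[m][:,2].min() if m.any() else '')
```

```text
[ 495.83702411 -209.09382428  274.96406305] [ 0.21938114  0.04856254 -0.82076231] 21.811250266725317
125 8 [ 495.45201269 -205.38882585  146.32784869] 144.72800406635093
150 45 [ 496.15118159 -205.20065127  162.69146958] 150.26546856331697
175 46 [ 495.62672046 -205.35461368  187.40579445] 175.02073067635018
200 48 [ 495.26643752 -205.15505853  212.33999264] 200.27703829684754
225 40 [ 494.35740995 -204.92730659  235.1254161 ] 225.04116434840688
245 47 [ 494.74164649 -202.12228474  252.95267529] 245.01408898609003
```

View pics/s2.png

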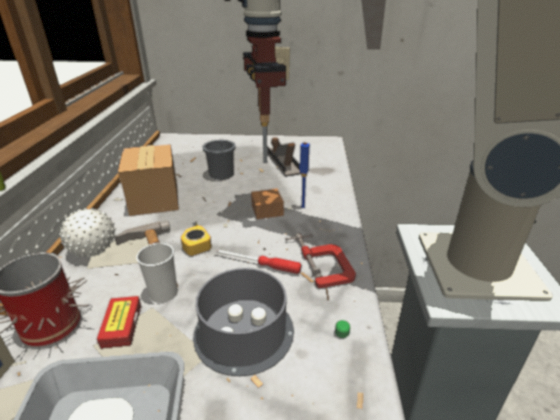

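The side view shows the rod hanging vertical in the fingers at (265,140), its foot at z about 144. That agrees with TCP − 131 mm, so the rod has not slipped. I'll carry it over to the bowl.

Call:
{"fn": "play_rows", "kwargs": {"increments": "0 0 0.01 0 0;0 0 0.02 0 0;0 0 0.025 0 0;0 0 0.025 0 0;0 0 0.025 0 0;0 0 0.025 0 0;0 0 0.025 0 0;0 0.002 0.025 0 0;0 0.002 0.025 0 0;0 0.002 0.025 0 0;0 0 0.025 0 0;0 0 0.025 0 0;0 0 0.025 0 0;0 0 0.025 0 0;0 0 0.025 0 0;0 0 0.025 0 0;0 0 0.02 0 0;0 0 0.014 0 0;0 0 0.007 0 0;0 0 0 0 0"}}

```text
t: 7.1
ee_pos: [500.0, 213.0, 271.1]
orientation: [3.109, 0.451, -0.002]
ft_force: [0.3, 0.0, -1.6]
width: 22.0
```

Run:
```python
from h import *
o=ctrl.get_obs();e=o['ee_pos'];print(o['t'],e,o['qpos'],o['width'],o['ft_force'])
d=grab('side','s3.png');P=cloud(d)
m=(np.hypot(P[...,0]-e[0],P[...,1]-e[1])<25)&(P[...,2]>130)&(P[...,2]<230)&(d['range_z']>0)
for lo,hi in((130,170),(170,200),(200,230)):
    k=m&(P[...,2]>lo)&(P[...,2]<hi);print(k.sum(),P[k].mean(0))
print('foot',P[m][:,2].min())
# rim again
r=np.hypot(P[...,0]-501,P[...,1]-212);m=(P[...,2]>84)&(P[...,2]<92)&(abs(r-75)<12)
q=P[m][:,:2];A=np.c_[q,np.ones(len(q))];s=np.linalg.lstsq(A,(q**2).sum(1),rcond=None)[0];print('rim',s[:2]/2,m.sum())
```

```text
7.1 [500.00353782 212.98819937 271.13307503] [ 3.80815692e-01  2.48492496e-01  1.76420490e+00 -3.62044808e-05
  1.12993018e+00  1.66361633e+00] 22.00338722470524 [ 2.55420102e-01  9.49633007e-04 -1.60503255e+00]
103 [499.10798807 216.7003483  155.50395552]
113 [499.10181891 216.70390295 185.05662383]
125 [499.29691073 216.74910804 215.1904313 ]
foot 140.02242574413737
rim [501.98295318 213.3837704 ] 725
```

View pics/s3.png

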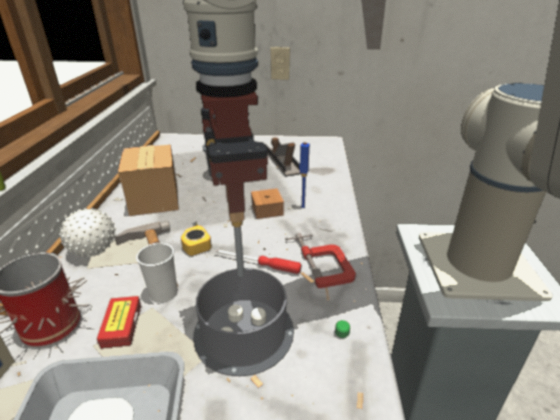

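The rod hangs vertical over the bowl's middle (shaft at (240,250), foot at z 140). I'll lower it to about 5 mm above the floor.

Call:
{"fn": "play_rows", "kwargs": {"increments": "0 0.002 0 -0.01 0;0 0 0 -0.015 0;0 0 0 -0.015 0;0 0 0 -0.015 0;0 0 0 -0.015 0;0 0 0 -0.015 0;0 0 0 -0.015 0;0 0 0 -0.012 0;0 0 0 -0.008 0;0 0 0 -0.005 0;0 0 0 -0.001 0;0 0 0 0 0;0 0 0 0 0;0 0 0 0 0"}}

```text
t: 8.55
ee_pos: [502.7, 212.7, 146.2]
orientation: [-3.109, -0.449, -0.002]
ft_force: [-0.4, -0.0, -0.8]
width: 22.2
```

Foot about 7 mm above the floor. I'll go 2 mm lower, move out through the gap, then stir the first half circle at radius 33 mm.

Call:
{"fn": "play_rows", "kwargs": {"increments": "0 0 0 -0.002 0;0 0 0 0 0;0 0.008 -0.001 0 0;0 0.008 -0.001 0 0;0 0.008 -0.001 0 0;0 0.008 -0.001 0 0;0 -0.0002 0.0086 0 0;0 -0.0025 0.0082 0 0;0 -0.0045 0.0074 0 0;0 -0.0062 0.0059 0 0;0 -0.0076 0.0041 0 0;0 -0.0084 0.002 0 0;0 -0.0086 -0.0002 0 0;0 -0.0082 -0.0025 0 0;0 -0.0074 -0.0045 0 0;0 -0.0059 -0.0062 0 0;0 -0.0041 -0.0076 0 0;0 -0.002 -0.0084 0 0;0 0 0 0 0"}}

```text
t: 10.45
ee_pos: [468.5, 214.1, 143.7]
orientation: [3.109, 0.447, -0.001]
ft_force: [0.2, -0.1, -1.0]
width: 21.6
```

Call:
{"fn": "play_rows", "kwargs": {"increments": "0 0.0002 -0.0086 0 0;0 0.0025 -0.0082 0 0;0 0.0045 -0.0074 0 0;0 0.0062 -0.0059 0 0;0 0.0076 -0.0041 0 0;0 0.0084 -0.002 0 0;0 0.0086 0.0002 0 0;0 0.0082 0.0025 0 0;0 0.0074 0.0045 0 0;0 0.0059 0.0062 0 0;0 0.0041 0.0076 0 0;0 0.002 0.0084 0 0;0 0 0 0 0"}}

```text
t: 11.75
ee_pos: [534.7, 209.9, 143.7]
orientation: [-3.109, -0.451, -0.001]
ft_force: [-0.3, -0.2, -1.2]
width: 21.9
```

Run:
```python
from h import *
o=ctrl.get_obs();print(o['t'],o['ee_pos'],o['ft_force'])
a=grab('top');b=grab('side')
cv2.imwrite('pics/s4.png',np.hstack([cv2.resize(x['img'][y0:y1,x0:x1,::-1],(390,390),interpolation=cv2.INTER_CUBIC) for x,y0,y1,x0,x1 in((a,130,250,135,255),(b,240,370,175,305))]))
from scipy import ndimage as N
for d in(a,b):
    P=cloud(d);c=[501.5,212.4];m=(np.hypot(P[...,0]-c[0],P[...,1]-c[1])<70)&(P[...,2]>26)&(P[...,2]<36)&(d['img'].min(2)>70);l,k=N.label(m)
    for i in range(1,k+1):
        s=l==i
        if s.sum()>8: print(s.sum(),P[s].mean(0)-[*c,0])
```

```text
11.75 [534.69503003 209.87503062 143.66410582] [-0.31425434 -0.24051143 -1.18673828]
76 [ 51.12845895 -10.39258026  30.63068791]
35 [17.75615054 40.20805222 30.19220945]
64 [ -7.06300559 -51.58613561  30.82788751]
89 [-48.33681045  22.83907208  30.27051762]
132 [ -6.9388222  -49.97486974  31.1130029 ]
170 [48.7096607  -4.57603173 31.15736926]
```

View pics/s4.png

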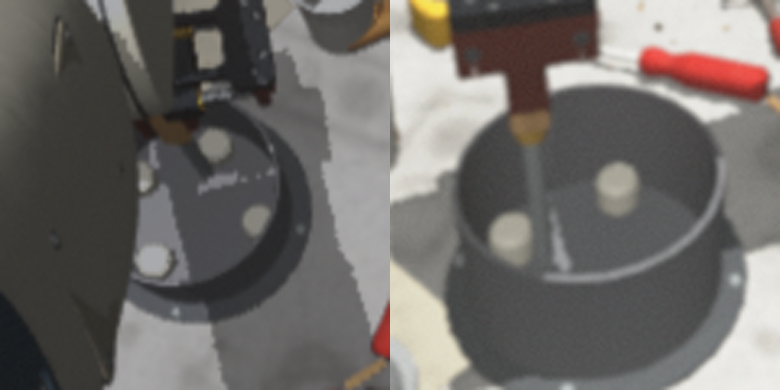

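All four beads have moved: three are clear in the numbers, at (51,−10), (−7,−52) and (−48,23) mm from the bowl's axis. The one at crop pixel (143,177), about (18,≥40), is half hidden by the arm. I'll sweep past that one a little further out, return to the middle and check again.

Call:
{"fn": "play_rows", "kwargs": {"increments": "0 0.0024 0.0081 0 0;0 -0.0027 0.009 0 0;0 -0.0049 0.0081 0 0;0 -0.0068 0.0064 0 0;0 -0.0083 0.0045 0 0;0 -0.0091 0.0022 0 0;0 0 0 0 0;0 -0.001 -0.009 0 0;0 -0.001 -0.009 0 0;0 -0.001 -0.009 0 0;0 -0.001 -0.009 0 0;0 0 0 0 0;0 0 0 0 0"}}

```text
t: 13.15
ee_pos: [501.3, 210.3, 143.8]
orientation: [-3.109, -0.448, -0.0]
ft_force: [-0.1, 1.0, -0.7]
width: 21.9
```

```bash
cat > look.py <<'E'
from h import *
import sys
from scipy import ndimage as N
o=ctrl.get_obs();print(o['t'],o['ee_pos'],o['ft_force'],o['width'])
a=grab('top');b=grab('side');w=grab('wrist')
cv2.imwrite('pics/'+sys.argv[1],np.hstack([cv2.resize(x['img'][y0:y1,x0:x1,::-1],(z,390),interpolation=cv2.INTER_CUBIC) for x,y0,y1,x0,x1,z in((a,130,250,135,255,390),(b,190,370,155,325,368))]))
for d in(a,b,w):
    P=cloud(d);c=[501.5,212.4];m=(np.hypot(P[...,0]-c[0],P[...,1]-c[1])<70)&(P[...,2]>26)&(P[...,2]<36)&(d['img'].min(2)>70);l,k=N.label(m);print('-')
    for i in range(1,k+1):
        s=l==i
        if s.sum()>8: print(s.sum(),P[s].mean(0)-[*c,0])
E
python3 look.py s5.png
```

```text
13.15 [501.25688743 210.34363458 143.75147875] [-0.13579087  0.9916996  -0.74776709] 21.852274342725238
-
12 [58.02767399 -6.29767359 30.7927267 ]
23 [ 42.4914     -13.03003328  30.00171591]
18 [ 6.94004095 48.15189638 29.81245787]
62 [ -6.78979332 -51.8177875   31.27742912]
89 [-48.41767725  22.63406126  30.46594959]
-
117 [ -8.29390503 -50.24137123  31.46335221]
152 [51.12889738 -5.71267437 31.17349708]
27 [-1.70458754  2.13583394 31.23685272]
-
969 [53.58116131 -9.280735   30.24634371]
933 [19.18132184 50.64683554 30.15757014]
810 [ -4.64721965 -53.37198835  30.17652671]
496 [-43.7835284   27.12432152  30.07558275]
```

View pics/s5.png

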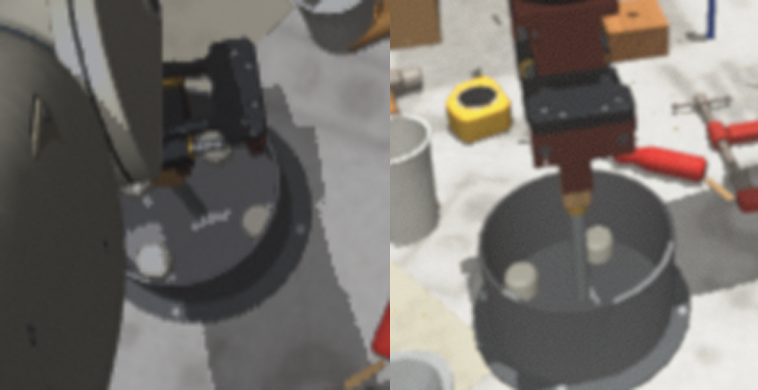

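The wrist camera sees all four: they have moved 25–38 mm and are 50–55 mm from the axis, inside the bowl. The rod hangs vertical in the middle. I'll set the foot down gently, watching the force.

Call:
{"fn": "play_rows", "kwargs": {"increments": "0 0 0 -0.001 0;0 0 0 -0.001 0;0 0 0 -0.001 0;0 0 0 0 0;0 0 0 0 0"}}

```text
t: 13.8
ee_pos: [501.0, 210.9, 140.6]
orientation: [3.109, 0.449, -0.0]
ft_force: [-0.6, -0.3, -0.8]
width: 22.0
```

Call:
{"fn": "play_rows", "kwargs": {"increments": "0 0 0 -0.001 0;0 0 0 0 0;0 0 0 0 0"}}

```text
t: 14.1
ee_pos: [501.0, 210.8, 139.7]
orientation: [-3.109, -0.449, 0.0]
ft_force: [-0.4, 0.4, -0.9]
width: 21.7
```

Call:
{"fn": "play_rows", "kwargs": {"increments": "0 0 0 -0.0007 0;0 0 0 0 0;0 0 0 0 0"}}

```text
t: 14.4
ee_pos: [501.1, 210.8, 139.6]
orientation: [-3.109, -0.449, -0.0]
ft_force: [-1.6, -1.6, 4.9]
width: 21.7
```

Contact (about 5 N up). I'll open slightly first, then fully.

Call:
{"fn": "play_rows", "kwargs": {"increments": "0.3 0 0 0 0;0.3 0 0 0 0;0.3 0 0 0 0;0.3 0 0 0 0;0.3 0 0 0 0;0.3 0 0 0 0;1 0 0 0 0;1 0 0 0 0;1 0 0 0 0;1 0 0 0 0;1 0 0 0 0;1 0 0 0 0;1 0 0 0 0;1 0 0 0 0;1 0 0 0 0;1 0 0 0 0"}}

```text
t: 16.0
ee_pos: [501.0, 210.8, 139.0]
orientation: [3.109, 0.449, -0.0]
ft_force: [0.4, 0.2, -0.7]
width: 87.8
```

```bash
python3 look.py s6.png
```

```text
16.0 [501.02793809 210.79694976 138.95352176] [ 0.43739944  0.15654723 -0.65029417] 87.81247535530959
-
16 [ 6.83764878 47.37196053 29.88441687]
64 [ -7.29192581 -51.78796873  30.84785242]
89 [-48.52278942  22.59242907  30.55613471]
-
116 [ -8.53143077 -50.32603599  31.3596676 ]
152 [51.32560538 -5.40874573 31.26165164]
27 [-1.35342117  2.17947367 30.79000954]
-
1014 [53.55812927 -9.23194066 30.19140069]
958 [19.19373188 50.6619451  30.27870336]
839 [ -4.62035105 -53.40059414  30.1458034 ]
793 [-44.67210286  23.31524103  30.1641272 ]
```

View pics/s6.png

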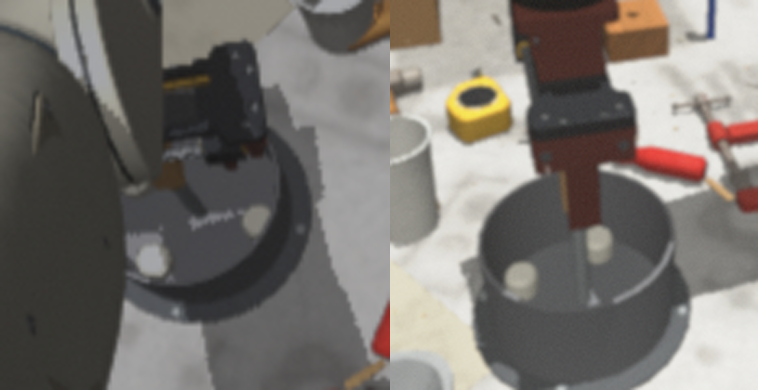

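The rod stands upright on its foot at crop pixel (580,300), with the fingers open and clear of it. I'll retract straight up.

Call:
{"fn": "play_rows", "kwargs": {"increments": "1 0 0 0.005 0;1 0 0 0.01 0;1 0 0 0.015 0;1 0 0 0.02 0;1 0 0 0.02 0;1 0 0 0.02 0;1 0 0 0.02 0;1 0 0 0.02 0;1 0 0 0.02 0;1 0 0 0 0;1 0 0 0 0;1 0 0 0 0;1 0 0 0 0;1 0 0 0 0"}}

```text
t: 17.55
ee_pos: [500.7, 210.6, 288.1]
orientation: [3.109, 0.449, -0.003]
ft_force: [-0.2, -0.1, -0.7]
width: 87.9
```

```bash
python3 look.py s7.png
python3 - <<'E'
from h import *
for i in range(2):
    d=grab('side');P=cloud(d)
    for lo,hi in((30,100),(130,160),(160,190),(190,205)):
        m=(np.hypot(P[...,0]-501,P[...,1]-211)<25)&(P[...,2]>lo)&(P[...,2]<hi)&(d['range_z']>0);print(m.sum(),P[m].mean(0) if m.any() else '')
E
```

```text
17.55 [500.65625763 210.64610215 288.05916851] [-0.1815397  -0.06725161 -0.72420297] 87.8589978157519
-
78 [ 50.76762184 -10.31215315  30.66873791]
70 [14.494829   51.43885773 31.23144677]
59 [ -6.99831664 -51.78451248  30.34909457]
91 [-48.5080317   22.72236046  30.36378557]
-
117 [ -8.52869299 -50.25982509  31.29914119]
149 [51.14474919 -5.64246557 31.34987995]
27 [-1.60051447  2.31663037 31.33700159]
-
432 [53.57493212 -9.44619212 30.26088959]
417 [18.91333299 50.64658247 30.27185986]
378 [ -5.02638983 -53.7849094   30.19102675]
367 [-45.18337351  23.09737303  30.20047224]
198 [500.09667836 214.58799824  66.17879937]
203 [498.84150188 220.14612906 145.14842795]
216 [499.04042068 220.21322824 175.25970873]
168 [500.20964395 215.11888565 197.24360835]
199 [500.13421539 214.62135001  65.7281759 ]
201 [499.11135158 220.29043947 144.8072301 ]
216 [498.90926034 220.11775645 174.94126501]
170 [500.20083582 215.0862284  197.0455639 ]
```

View pics/s7.png

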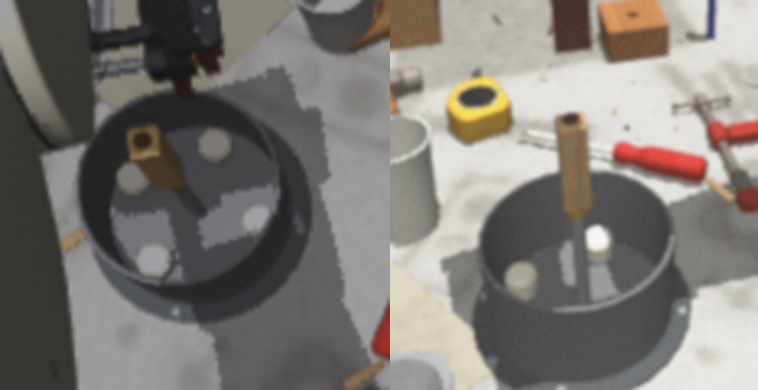

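The rod stands free and upright in the bowl, all four beads are in the clear near the wall, nothing is moving between pictures, and the gripper is well above. I'll hand it in.

```bash
python3 -c "
from workcell import ctrl
print(ctrl.close_job())"
```

```text
the job is handed in; nothing more can be done
None
```

I took the wooden-handled rod out of its block, stirred a bit more than one full turn in the bowl with it, and left it standing there with all four beads inside. The job was handed in at about 18 s of the 59 s allowed.

**Stirring:** The foot stayed about 4–5 mm above the floor on a circle of 33 mm radius, plus a short sweep at 36 mm past one bead that the arm half hid.

**Beads:** After release they lay about 50–55 mm from the bowl's axis, about 25–40 mm from where they started; 12 mm was needed. The cameras agreed on these positions to about 5 mm.

**Rod:** I lowered it until about 5 N showed contact with the floor, then let go and drew the gripper straight up. Two side pictures in a row put the rod upright and still, with the open gripper about 90 mm above its top and touching nothing.

No check failed. The rod stands upright on its 12 mm foot rather than leaning on the rim. The hand-in reported no verdict.

I viewed 8 pictures of the 10 budgeted.

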